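# Clamp up the split bread board

## Robot

A 7-joint arm with a two-finger parallel gripper is mounted at the origin on the work surface. World frame = base frame: x ahead of the robot, y to its left, z up, the work surface at z = 0. Lengths are in m, angles in rad, forces in N, time in s.
With the tool pointing down it reaches from about 0.4 to 0.85 m from the base axis. Payload 6.9 kg.
Tool frame: the origin (TCP) lies on the centre line of the jaws, within the pads' length; the fingertips stand manip.tcp_to_tips ahead of it and the grasp point (between the pads) lies 3 mm ahead of it (manip.tcp_to_tips is the distance from the TCP to the fingertips, in m); z points along the fingers, y is the line along which they close (so a half turn about z gives the same grasp; the last joint's range is limited). The gripper opens to 85 mm and grips with 20 to 120 N. Pads are 22 mm wide; open, the fingers measure 114 mm over their backs; the gripper's body (76 mm by 85 mm) begins 54 mm behind the grasp point. The pads swing forward as they close: fully open they stand 13 mm farther back than shut.
Start: joints at [1.264, 0.507, -0.238, 1.5, 0.126, 1.149, -0.155], TCP at [0.25, -0.573, 0.221] pointing down, gripper open.
Joint ranges: [-3.08, 3.08], [-0.24, 2.05], [-1.43, 1.35], [0, 2.5], [-1.52, 4.66], [0.17, 1.96], [-2.89, 2.89]. Speed limits (rad/s): [2.39, 2.39, 3.14, 3.14, 3.14, 3.14, 3.14].

## Interface

Orientations are given as a 3x3 rotation matrix whose columns are the frame's x, y, z axes.
In Python, from plant import manip gives the robot as it stands.
- The arm moves only by the shell command python3 -m jog 'ROWS' [FORCE]. ROWS is text: rows parted by semicolons, each of 7 numbers parted by spaces: the finger opening in mm, from 0 to 85.4, then the shift along the tool's x, y, z in units of 50 mm (1.0 is 50 mm), then the turn, a rotation vector about the tool's x, y, z in units of 5 degrees (1.0 is 5 degrees). In form: jaw tx ty tz ax ay az; .... A call has 1 to 20 rows; each row shifts and turns the commanded pose from where the row before left it, along the tool's axes as they then stand; what a row does not reach is not made up. A row lasts 1/10 s, in which the tool goes at most 50 mm and 8.59 degrees, less where a joint would pass 70% of its speed; a pose out of reach is approached as far as the arm can. A call is refused whole if a number of a shift passes 1 or a number of a turn 1, either way. A call with a gripper value outside its range is refused whole. The fingers move at their own pace and stop on an object; FORCE is the grip in N (left out, the last holds). Time passes only in rows, so rows that do not move let the fingers close. It gives the time, the measured TCP pose, the force, the opening and the grip force at its end, in the units of the state.
- manip.sense(): the state, without advancing time (a new reading comes with each control period).
- manip.capture(name): name is "side" or "top"; returns a dict with "color" (480x640x3 uint8, red, green, blue), "z_map" (480x640 float32, m along the optical axis (not along the pixel's ray), 0 where there is no reading), "mtx" (3x3 intrinsics, pixels), "cam_to_world" (4x4, takes a point from camera to world coordinates). Camera axes: x right, y up, looking along -z (the intrinsics and any distortion apply to the point x, -y, -z); pixel columns grow to the right and rows downward; lengths in m; the calibration is good to about 2 mm. A picture is of the moment at which its call begins.
- manip.finish_job(): hands the job in; it is judged then, once.
Trained networks look in a picture, given as the dict that the camera call returned (one of the last four; its "shot" number tells which), for a name from the list of things; names that differ only in an ending like _2 or _b are one class to them, and where a whole thing is asked for, a point or a joint stands for the part that bears it (a point fixed in the world has none). Each returns a list of dicts, best first, with "p" (0 to 1); they miss things now and then, are a little off and sometimes report something else, mostly with a low value. They report only what shows in the picture. A call takes as long as a camera call. They do not tell look-alikes from the thing itself.
- manip.boxes_of(thing, picture): "location" ([x, y, z] in m, in world coordinates, good to about 4 mm: the middle of the surface that is visible of it).
- manip.regions_of(thing, picture): "region" (480x640 bool, what is visible of it).
- manip.spot_point(thing, picture): "location" ([x, y, z] in m, in world coordinates, good to about 4 mm: a listed point, or the origin of a listed thing).
The state is a dict: "t": time; "q": joint angles; "joint_vel": joint speeds; "effort": joint torques, N m; "position": TCP position; "ee_rot": TCP orientation; "contact_force": force on the tool from outside, world axes, zero at the start; "moment": the same for the moment, N m; "grip_width": finger opening in m; "grasp_force": force on a finger pad.
Only numpy, scipy, OpenCV 4.12 (cv2) and the standard library are available. Lean on these libraries where they do the work, as an engineer would, in place of code of your own. Each camera call takes 0.05 s, during which the arm holds its last target. There are 200 camera calls.

## Task

The wooden bread board has split along its glue joint and lies in the ratchet bar clamp. Stand the loose hardwood caul upright between the clamp's shoe and the board, then take hold of the lever's cross handle and pump it in full strokes, moving the ram by its lever only, until the joint is shut from end to end and squeezed with about 30 to 80 N, no more. Leave the lever back at rest, let go, and do not disturb the breakfast things.

Things in the scene. Friction and masses are not known exactly. Their poses are not given: they have to be found in the camera images.
- clamp: Ratchet bar clamp fixed to the table: grey bar 40 mm wide, 20 high. Origin on the table under the lever pivot; y runs along the bar from the lever head to the tail jaw, x across, z up. Bar y = -70 to 440 mm; head plates, 44 high, y = -50 to 80. Two wooden battens 26 wide, 20 high lie along it at x = -95 and +95, y = 112 to 412. The squeeze is right at 30 to 80 N; the ratchet cannot be let back.
- lever (a joint): Pump lever, rad: 0 = at rest on its back stop, leaning 0.240 back from upright (towards the clamp's -y); grows as the handle swings towards the board; front stop at 0.480. A full stroke, stop to stop and back (80 mm at the handle), moves the ram on one 8 mm tooth. Stopping over 0.01 short of either stop may gain nothing: the pawls click in just before the stops. A light spring returns it.
- lever_pivot (a point): Pivot of the lever: axis along the clamp's x, 18 mm above the table, right above the clamp's origin. Push felt at the handle: 2 N until the driving pawl picks up the rack (0.13 to 0.20 rad from rest), 3 to 5 N while the ram runs free or slides the board; when the ratchet holds the board squeezed by S newtons, 4.6 N + S/5.6 at 0.25 rad and some 0.3 N more per 0.01 rad from there on.
- handle (a point): Middle of the lever's cross handle: round black rubber bar 24 mm thick, 110 mm long, along the clamp's x, 165 mm from the pivot (178 mm above the table at rest), on a 14 mm steel stem. Pinch it from above, fingers closing along the clamp's y; it turns in the grip as the lever swings.
- shoe: Pressing shoe at the ram's end: steel plate with rubber face, 56 mm (x) by 22 high, top 43 mm above the table. Origin at the middle of its pressing face, which looks to +y of the clamp; axes as the clamp's. It is sprung on the ram, 5 N per mm: once all parts touch, each further tooth adds about 37 N of squeeze.
- jaw: Fixed tail jaw on the bar, steel, 60 mm (x) by 34 mm high. Origin at the bottom middle of its face, level with the bar's top; the face looks to -y of the clamp.
- caul: Loose strip of light hardwood that spreads the pressure: 170 mm (x) by 22 thick (y) by 48 high (z), 125 g, standing on its narrow edge on the table. Origin mid-underside. In place it stands on bar and battens, lengthwise across the bar and centred on it, its top 26 mm above the board and 25 above the shoe; the slot is at least 7 mm wider than the caul.
- board_near: Half of the split bread board next to the shoe: 260 mm (x) by 95 mm (y) by 22 mm, 380 g, three wooden staves, lying loose and flat on bar and battens. Origin at the middle of its underside; its joint edge is at y = +47.5 mm.
- board_far: Other half, same size, against or within 2 mm of the tail jaw. Origin at the middle of its underside; its joint edge is at y = -47.5 mm. At the start the open joint is some 5 to 10 mm wide.
- joint_a (a point): One end of board_near's joint edge: x = -130, y = +47.5 mm in its frame, at mid thickness.
- joint_b (a point): The other end of board_near's joint edge: x = +130, y = +47.5 mm, at mid thickness.
- crock: Brown stoneware butter crock, 116 mm across and 85 mm high. Origin under its centre. Leave alone.
- jam_jar: Jam jar with a white lid, 70 mm across and 95 mm high. Origin under its centre. Leave alone.
- spoon: Spoon 170 mm long lying on the table. Leave alone.
Things that resemble listed ones, but are neither listed nor needed, are in the scene too. What is shaped like the caul but orange is not meant.

How it is judged:
By the outcome, as a careful person would: the job done as asked, in the order asked, and still so for the second after the job is handed in, with the robot touching nothing.
It also fails if it takes over 72 s, if anything falls off the work surface, if the arm or the gripper's body presses on something with over 40 N, if the wrist force passes 120 N, or if a joint passes its speed limit or range.

## Working session

There is one attempt and no reset: what is moved stays moved. The work goes in short steps, Python scripts to look and compute and a shell command to move; the robot and the scene stay as the last step left them, time stands still between calls to the robot, and variables do not carry over. Pictures are saved under pics/ and viewed, at most 10 in all, crops included, and the job is handed in when it is done.

```bash
mkdir -p pics; ls
cat > h.py <<'E'
from plant import manip
import numpy as np, cv2
def world(pic,u,v,z=None):
    K=np.array(pic["mtx"]);T=np.array(pic["cam_to_world"])
    z=pic["z_map"][v,u] if z is None else z
    x=(u-K[0,2])/K[0,0]*z; y=(v-K[1,2])/K[1,1]*z
    p=np.stack([x,-y,-z,np.ones_like(z)],-1)
    return (p@T.T)[...,:3]
def cloud(pic):
    v,u=np.mgrid[:480,:640]; return world(pic,u,v,pic["z_map"])
E
python3 - <<'E'
from h import *
np.set_printoptions(precision=4,suppress=True)
s=manip.sense();print(s["t"],s["position"],s["ee_rot"],manip.tcp_to_tips)
pt=manip.capture("top");ps=manip.capture("side")
for n,p in(("top",pt),("side",ps)):
    cv2.imwrite(f"pics/{n}0.png",p["color"][...,::-1])
    for th in["clamp","lever_pivot","handle","shoe","jaw","caul","board_near","board_far","joint_a","crock","jam_jar","spoon"]:
        r=manip.spot_point(th,p)
        print(n,th,[(round(a["p"],2),np.round(a["location"],4).tolist()) for a in r[:3]])
E
```

```text
pics
0.0 [ 0.2499 -0.5723  0.2199] [[ 0.9164  0.4002 -0.0008]
 [ 0.4002 -0.9164  0.0016]
 [-0.     -0.0018 -1.    ]] 0.022
top clamp [(0.98, [0.5371, 0.0407, 0.0022]), (0.6, [0.6238, -0.3557, 0.0004])]
top lever_pivot [(0.98, [0.5434, 0.036, 0.0175])]
top handle [(0.93, [0.5429, 0.002, 0.1756])]
top shoe [(0.57, [0.5409, 0.178, 0.033]), (0.26, [0.5381, 0.0431, 0.0017])]
top jaw [(0.74, [0.54, 0.4197, 0.0169]), (0.62, [0.5406, 0.3661, 0.0227]), (0.53, [0.5423, 0.1791, 0.0328])]
top caul [(0.92, [0.4363, -0.4073, -0.0002]), (0.64, [0.3782, -0.0923, -0.0027]), (0.63, [0.4488, -0.253, -0.0004])]
top board_near [(0.64, [0.5428, 0.265, 0.0227])]
top board_far [(0.78, [0.5409, 0.3667, 0.0222])]
top joint_a [(0.92, [0.6718, 0.3118, 0.0336]), (0.76, [0.4163, 0.316, 0.0331])]
top crock [(0.6, [0.6246, -0.3547, 0.0025])]
top jam_jar [(0.65, [0.7081, -0.1685, 0.0006])]
top spoon [(0.67, [0.3192, 0.4254, 0.0013])]
side clamp [(0.6, [0.5405, 0.0421, -0.0002])]
side lever_pivot [(0.93, [0.5441, 0.0402, 0.016])]
side handle [(0.64, [0.5415, 0.006, 0.1765])]
side shoe [(0.78, [0.5439, 0.1711, 0.03])]
side jaw [(0.58, [0.5472, 0.4151, 0.0206]), (0.41, [0.6244, -0.3559, -0.0018])]
side caul [(0.82, [0.4327, -0.4092, 0.002]), (0.74, [0.4471, -0.2508, 0.0033]), (0.7, [0.3753, -0.0928, -0.0027])]
side board_near [(0.7, [0.5386, 0.2644, 0.018])]
side board_far [(0.71, [0.5409, 0.3678, 0.0201])]
side joint_a [(0.75, [0.6722, 0.3112, 0.0287]), (0.64, [0.4137, 0.3132, 0.035])]
side crock [(0.82, [0.623, -0.356, -0.0023])]
side jam_jar [(0.63, [0.7068, -0.1749, 0.0024])]
side spoon [(0.71, [0.3167, 0.4305, -0.0037])]
```

View pics/top0.png

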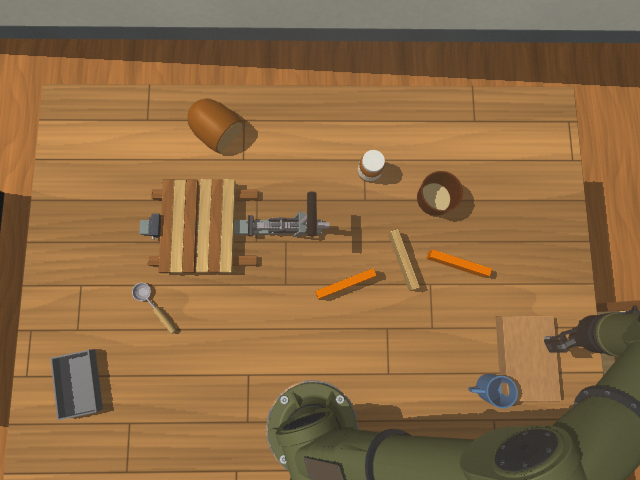

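View pics/side0.png

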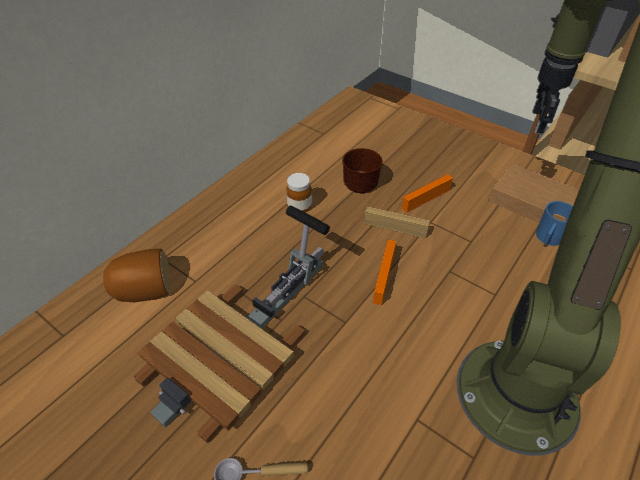

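Run:
```python
from h import *
np.set_printoptions(precision=4,suppress=True)
p=manip.capture("top");P=cloud(p)
for r in manip.regions_of("caul",p):
    m=r["region"]; q=P[m]; q=q[(q[:,2]>0.005)]
    if len(q)<20: continue
    zt=np.percentile(q[:,2],95); top=q[q[:,2]>zt-0.006]
    b=cv2.minAreaRect((top[:,:2]*1000).astype(np.float32))
    print(round(r["p"],2),m.sum(),"ztop",zt,"rect",b, "rgb",np.median(p["color"][m],0), "px",np.argwhere(m).mean(0))
def prof(name,z0,z1,box):
    x0,x1,y0,y1=box
    m=(P[...,2]>z0)&(P[...,2]<z1)&(P[...,0]>x0)&(P[...,0]<x1)&(P[...,1]>y0)&(P[...,1]<y1)
    q=P[m]; print(name,len(q),q.min(0),q.max(0)); print(cv2.minAreaRect((q[:,:2]*1000).astype(np.float32)))
prof("near",.036,.05,(.38,.50,.2,.45))
prof("near right",.036,.05,(.58,.70,.2,.45))
prof("shoe",.037,.05,(.48,.6,.1,.2))
prof("handle",.17,.21,(.45,.63,-.06,.06))
for x in(.43,.50,.58,.65):
    m=(abs(P[...,0]-x)<.004)&(P[...,1]>.08)&(P[...,1]<.45); q=P[m]; q=q[np.argsort(q[:,1])]
    hist=[(round(y*1000),round(float(np.median(q[abs(q[:,1]-y)<.0015,2]))*1000,0)) for y in np.arange(.14,.44,.003) if (abs(q[:,1]-y)<.0015).any()]
    out=[hist[0]]+[b for a,b in zip(hist,hist[1:]) if abs(a[1]-b[1])>3]; print(x,out)
```

```text
0.93 513 ztop 0.05095828569612498 rect ((359.2345886230469, -64.35060119628906), (51.591094970703125, 228.82696533203125), 34.54269027709961) rgb [226. 118.  10.] px [283.3957 344.731 ]
0.85 675 ztop 0.05054388580821541 rect ((386.8291931152344, -224.8603515625), (101.2520980834961, 521.647705078125), 14.356420516967773) rgb [224. 115.  10.] px [263.3526 458.8193]
0.78 716 ztop 0.0504064725902529 rect ((395.41693115234375, -112.60501098632812), (169.08721923828125, 320.6498107910156), 18.693843841552734) rgb [183. 149.  94.] px [258.7137 403.0251]
near 2183 [0.409  0.2174 0.036 ] [0.5    0.4154 0.0484]
((454.6752014160156, 316.3555908203125), (90.81208801269531, 198.1112823486328), 0.14978106319904327)
near right 1997 [0.58   0.2155 0.036 ] [0.6711 0.4167 0.0489]
((625.6546630859375, 316.0948486328125), (201.18260192871094, 91.02538299560547), 89.93624114990234)
shoe 200 [0.5121 0.1003 0.0371] [0.5668 0.1757 0.0477]
((540.2322998046875, 137.80296325683594), (54.67701721191406, 74.98150634765625), 1.425138235092163)
handle 436 [ 0.4843 -0.0099  0.1734] [0.5935 0.0128 0.1938]
((538.884
[... 327 characters left out ...]
), (431, 8.0), (434, -3.0), (437, 6.0)]
0.5 [(140, -3.0), (191, -2.0), (218, 22.0), (221, 42.0), (224, 38.0), (320, 26.0), (323, 22.0), (326, 40.0), (332, 38.0), (347, 36.0), (416, 37.0), (428, 1.0)]
0.58 [(140, -2.0), (149, 3.0), (152, -3.0), (161, 0.0), (167, 1.0), (173, -4.0), (182, -0.0), (215, -1.0), (218, 21.0), (221, 41.0), (242, 38.0), (278, 42.0), (281, 38.0), (320, 32.0), (323, 27.0), (326, 43.0), (374, 36.0), (377, 41.0), (431, -1.0)]
0.65 [(140, -5.0), (146, 0.0), (149, -4.0), (155, 8.0), (158, 19.0), (179, 14.0), (182, 19.0), (188, 11.0), (191, 16.0), (194, 12.0), (197, 19.0), (215, 40.0), (239, 41.0), (320, 24.0), (323, 37.0), (326, 41.0), (374, 39.0), (425, 19.0), (431, 13.0)]
```

The top view shows the wooden caul at about px (392,232)–(417,290), between two orange decoys. The clamp lies along image row ~228, with the lever handle at px (312,213). The board spans px x 160–235, with a slot by the shoe at about px 240. The side view agrees: the caul is standing at px (397,221). The clamp axes match the world axes closely, with the clamp origin near (0.540, 0.041).

```bash
cat > caul.py <<'E'
from h import *
np.set_printoptions(precision=4,suppress=True)
def caul(name,zlo,zhi):
    p=manip.capture(name);P=cloud(p)
    for r in manip.regions_of("caul",p):
        m=r["region"]
        c=np.median(p["color"][m],0)
        if c[2]<50: continue
        m=cv2.erode(m.astype(np.uint8),np.ones((2,2)))>0
        q=P[m];q=q[(q[:,2]>zlo)&(q[:,2]<zhi)]
        if len(q)<20: continue
        xy=q[:,:2]; c0=np.median(xy,0); xy=xy[np.linalg.norm(xy-c0,axis=1)<.11]
        rc=cv2.minAreaRect((xy*1000).astype(np.float32))
        d=np.linalg.svd(xy-xy.mean(0),full_matrices=False)[2][0]
        print(name,round(r["p"],2),len(xy),"mean",xy.mean(0),"rect",np.round(rc[0],1),np.round(rc[1],1),"dir deg",np.degrees(np.arctan2(d[1],d[0]))%180,"z",np.median(q[:,2]))
E
python3 - <<'E'
from caul import *
caul("top",.038,.06);caul("side",.042,.06)
s=manip.sense();R=np.array(s["ee_rot"]);print(s["position"],np.degrees(np.arctan2(R[1,1],R[0,1])),s["contact_force"],s["t"])
E
```

```text
top 0.88 499 mean [ 0.4399 -0.2544] rect [ 441.7 -254.4] [166.2  23.4] dir deg 18.160153908405164 z 0.04592110807769556
side 0.88 430 mean [ 0.4415 -0.251 ] rect [ 442.5 -252. ] [167.9  26.8] dir deg 18.5129837026511 z 0.04851689980742374
side 0.45 3034 mean [0.5247 0.2675] rect [530.1 266. ] [ 94.7 219.1] dir deg 179.00419509092612 z 0.043707738054047596
[ 0.2501 -0.5727  0.2208] -66.40345776773609 [ 0.2488  0.0503 -0.718 ] 1.6
```

```bash
python3 -m jog '85 0.76 -0.54 0 0 0 0;85 0.76 -0.54 0 0 0 0;85 0.76 -0.54 0 0 0 0;85 0.76 -0.54 0 0 0 0;85 0.76 -0.54 0 0 0 0;85 0.76 -0.54 0 0 0 0;85 0.76 -0.54 0 0 0 0;85 0.76 -0.54 0 0 0 0;60 0 0 0.5 0 0 1;60 0 0 0.5 0 0 0;60 0 0 0.5 0 0 0;60 0 0 0 0 0 0;60 0 0 0 0 0 0' 30
cat > st.py <<'E'
from h import *
import sys
np.set_printoptions(precision=4,suppress=True)
s=manip.sense();R=np.array(s["ee_rot"]);p=np.array(s["position"])
print("t",s["t"],"pos",p,"yaw_y",np.degrees(np.arctan2(R[1,1],R[0,1])),"zax",R[:,2],"F",np.array(s["contact_force"]),"w",s["grip_width"],"g",s["grasp_force"])
if len(sys.argv)>3:
    g=np.array(sys.argv[1:4],float); print("units in tool axes",R.T@(g-p)/.05)
E
python3 st.py .442 -.253 .051
```

```text
t: 2.9
position: [0.4424, -0.2531, 0.1462]
ee_rot: [[0.948, 0.319, -0.0], [0.319, -0.948, 0.0], [-0.0, -0.0, -1.0]]
contact_force: [-0.1, 0.6, 0.0]
grip_width: 0.0603
grasp_force: 0.0
t 2.9 pos [ 0.4424 -0.2531  0.1462] yaw_y -71.40539240923394 zax [-0.0004  0.0004 -1.    ] F [-0.1013  0.553   0.0403] w 0.060278608120548235 g 0.0
units in tool axes [-0.0055 -0.0038  1.9034]
```

```bash
python3 -m jog '60 0 0 0.6 0 0 0;60 0 0 0.6 0 0 0;60 0 0 0.4 0 0 0;60 0 0 0.3 0 0 0;60 0 0 0 0 0 0;10 0 0 0 0 0 0;10 0 0 0 0 0 0;10 0 0 0 0 0 0;10 0 0 0 0 0 0;10 0 0 0 0 0 0;10 0 0 0 0 0 0;10 0 0 0 0 0 0;10 0 0 0 0 0 0' 40; python3 st.py
```

```text
t: 4.2
position: [0.4422, -0.2531, 0.0507]
ee_rot: [[0.948, 0.319, -0.0], [0.319, -0.948, 0.0], [-0.0, -0.0, -1.0]]
contact_force: [-0.1, 0.2, -0.2]
grip_width: 0.01
grasp_force: 0.0
t 4.2 pos [ 0.4422 -0.2531  0.0507] yaw_y -71.4086880744381 zax [-0.0001  0.0001 -1.    ] F [-0.0576  0.1695 -0.1954] w 0.010042998430809462 g 0.0
```

Run:
```python
from caul import *
p=manip.capture("side");cv2.imwrite("pics/s1.png",cv2.resize(p["color"][100:330,300:520,::-1],None,fx=2.5,fy=2.5))
caul("side",.042,.06);caul("top",.038,.06)
```

```text
side 0.18 105 mean [0.5401 0.0375] rect [538.   28.2] [63.  56.8] dir deg 178.42370972510827 z 0.049866379269534855
top 0.65 352 mean [ 0.4355 -0.255 ] rect [ 441.3 -254.5] [165.3  23. ] dir deg 18.811966450491212 z 0.04626236768273306
```

View pics/s1.png

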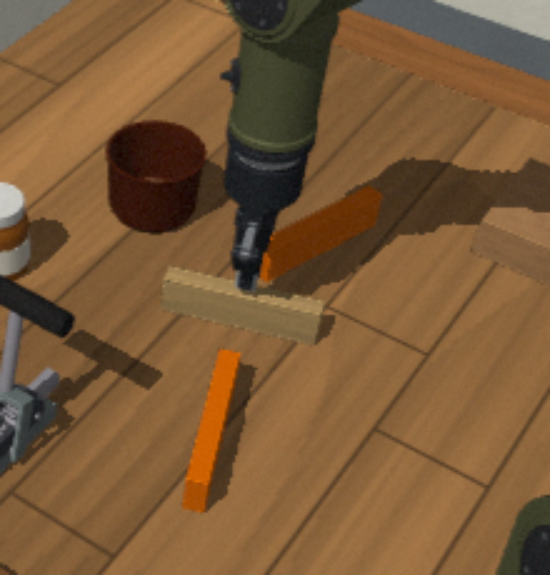

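The side crop shows the shut fingertips at crop (247,288), with the undisturbed caul beneath or in front of them. They closed without straddling it. I'll measure the tip position with the depth map.

Run:
```python
from h import *
np.set_printoptions(precision=3,suppress=True)
print(manip.tcp_to_tips)
p=manip.capture("side");P=cloud(p)
for v in range(190,232,2): print(v,[ (u,np.round(P[v,u]*1000).astype(int).tolist()) for u in (395,397,399,402)], p["color"][v,399])
p=manip.capture("top");P=cloud(p)
m=(abs(P[...,0]-.442)<.1)&(abs(P[...,1]+.253)<.08)&(P[...,2]>.03)
print(len(P[m]))
```

```text
0.022
190 [(395, [449, -231, 153]), (397, [435, -213, 173]), (399, [432, -218, 171]), (402, [424, -218, 175])] [43 41 43]
192 [(395, [449, -232, 146]), (397, [433, -209, 170]), (399, [431, -217, 166]), (402, [423, -217, 170])] [117 120 121]
194 [(395, [449, -233, 138]), (397, [436, -219, 156]), (399, [427, -210, 166]), (402, [422, -216, 165])] [122 123 127]
196 [(395, [448, -233, 132]), (397, [428, -203, 165]), (399, [424, -206, 165]), (402, [427, -229, 146])] [122 124 127]
198 [(395, [435, -209, 150]), (397, [426, -200, 162]), (399, [422, -203, 162]), (402, [431, -241, 129])] [120 123 125]
200 [(395, [428, -194, 158]), (397, [424, -197, 158]), (399, [419, -199, 160]), (402, [414, -204, 159])] [76 77 82]
202 [(395, [425, -190, 157]), (397, [422, -195, 154]), (399, [417, -196, 156]), (402, [410, -198, 159])] [83 84 88]
204 [(395, [428, -198, 143]), (397, [422, -197, 146]), (399, [416, -196, 150]), (402, [412, -204, 147])] [14 21 23]
206 [(395, [432, -208, 126]), (397, [425, -205, 132]), (399, [419, -204, 136]), (402, [414, -209, 135])] [12 17 21]
208 [(395, [446, -239, 87]), (397, [43
[... 630 characters left out ...]
 141  91]
220 [(395, [445, -249, 37]), (397, [437, -244, 45]), (399, [434, -249, 43]), (402, [426, -251, 46])] [138 112  73]
222 [(395, [443, -247, 32]), (397, [436, -244, 39]), (399, [433, -249, 37]), (402, [425, -251, 39])] [129 107  69]
224 [(395, [441, -244, 28]), (397, [437, -248, 28]), (399, [431, -248, 31]), (402, [424, -252, 32])] [134 112  70]
226 [(395, [441, -245, 20]), (397, [435, -246, 22]), (399, [430, -247, 24]), (402, [421, -247, 30])] [126 106  69]
228 [(395, [440, -245, 13]), (397, [59, 577, 927]), (399, [429, -248, 17]), (402, [421, -249, 20])] [129 104  67]
230 [(395, [438, -244, 7]), (397, [434, -247, 7]), (399, [429, -249, 8]), (402, [422, -252, 10])] [131 106  69]
4662
```

The tips show at z≈0.058, though the reported TCP (0.051) should put them at about 0.03. I'll open, go 20 mm lower (safe either way) and measure the tips again.

```bash
python3 -m jog '60 0 0 0 0 0 0;60 0 0 0 0 0 0;60 0 0 0 0 0 0;60 0 0 0 0 0 0;60 0 0 0.2 0 0 0;60 0 0 0.2 0 0 0;60 0 0 0 0 0 0'
python3 - <<'E'
from h import *
p=manip.capture("side");P=cloud(p);cv2.imwrite("pics/s2.png",cv2.resize(p["color"][150:270,330:470,::-1],None,fx=4,fy=4))
c=p["color"].astype(int)
m=(c.max(-1)<60)&(abs(P[...,0]-.442)<.08)&(abs(P[...,1]+.253)<.1)&(P[...,2]>.004)&(P[...,2]<.12)
q=P[m];i=np.argsort(q[:,2])[:12];print(np.round(q[i]*1000),np.argwhere(m)[i])
E
```

```text
t: 5.25
position: [0.4412, -0.2526, 0.0291]
ee_rot: [[0.948, 0.319, -0.003], [0.319, -0.948, 0.001], [-0.002, -0.002, -1.0]]
contact_force: [0.5, -0.4, -0.7]
grip_width: 0.06
grasp_force: 0.0
[[ 443. -284.   48.]
 [ 433. -262.   49.]
 [ 422. -223.   53.]
 [ 428. -211.   55.]
 [ 427. -216.   56.]
 [ 421. -215.   56.]
 [ 423. -214.   56.]
 [ 425. -212.   57.]
 [ 428. -217.   57.]
 [ 428. -211.   59.]
 [ 429. -213.   60.]
 [ 429. -208.   61.]] [[210 403]
 [216 402]
 [225 398]
 [226 394]
 [225 395]
 [226 397]
 [226 396]
 [226 395]
 [224 395]
 [225 394]
 [224 394]
 [225 393]]
```

View pics/s2.png

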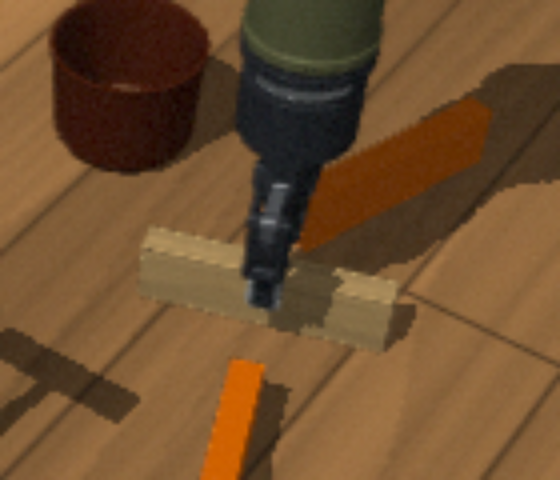

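The crop shows the near finger's tip at about crop (265,300), in front of the caul face and near z≈0.048. The tips therefore sit about 30 mm higher than the reported TCP implies, so I'll descend further while watching the force.

```bash
python3 -m jog '60 0 0 0.1 0 0 0;60 0 0 0.1 0 0 0;60 0 0 0 0 0 0;10 0 0 0 0 0 0;10 0 0 0 0 0 0;10 0 0 0 0 0 0;10 0 0 0 0 0 0;10 0 0 0 0 0 0;10 0 0 0 0 0 0' 40;  python3 - <<'E'
from h import *
p=manip.capture("side");P=cloud(p)
for v in range(200,236,2): print(v,[ (u,np.round(P[v,u]*1000).astype(int).tolist(),p["color"][v,u].tolist()) for u in (394,397,400)])
E
```

```text
t: 6.2
position: [0.4425, -0.2533, 0.021]
ee_rot: [[0.948, 0.319, 0.0], [0.319, -0.948, -0.0], [0.0, 0.001, -1.0]]
contact_force: [-0.2, -0.2, 3.2]
grip_width: 0.0218
grasp_force: 41.4
200 [(394, [447, -229, 123], [23, 27, 31]), (397, [433, -216, 140], [43, 47, 47]), (400, [426, -219, 141], [105, 104, 109])]
202 [(394, [447, -232, 113], [21, 23, 25]), (397, [431, -214, 136], [97, 97, 102]), (400, [423, -213, 141], [55, 58, 61])]
204 [(394, [447, -232, 107], [21, 22, 26]), (397, [426, -206, 138], [102, 103, 109]), (400, [426, -223, 125], [44, 45, 45])]
206 [(394, [446, -233, 99], [31, 32, 34]), (397, [424, -203, 134], [101, 102, 104]), (400, [434, -241, 100], [22, 24, 27])]
208 [(394, [428, -197, 130], [44, 49, 54]), (397, [421, -199, 132], [74, 77, 81]), (400, [418, -208, 127], [30, 32, 34])]
210 [(394, [425, -192, 128], [67, 71, 73]), (397, [419, -195, 129], [133, 134, 137]), (400, [413, -201, 128], [53, 56, 58])]
212 [(394, [425, -193, 121], [41, 38, 41]), (397, [418, -195, 124], [49, 51, 52]), (400, [411, -197, 126], [27, 31, 32])]
214 [(394, [427, -199, 108], [25, 27, 29]), (397,
[... 580 characters left out ...]
51, 51, 48]), (397, [429, -232, 45], [32, 30, 33]), (400, [429, -249, 32], [95, 84, 72])]
226 [(394, [442, -242, 22], [125, 104, 67]), (397, [434, -243, 26], [83, 69, 44]), (400, [427, -248, 26], [79, 67, 43])]
228 [(394, [441, -242, 14], [124, 103, 67]), (397, [433, -244, 17], [123, 102, 64]), (400, [426, -248, 19], [123, 101, 64])]
230 [(394, [442, -247, 2], [130, 107, 69]), (397, [434, -247, 7], [124, 103, 65]), (400, [427, -252, 7], [124, 102, 65])]
232 [(394, [438, -240, 2], [136, 99, 59]), (397, [432, -246, 1], [148, 107, 64]), (400, [425, -249, 3], [119, 94, 59])]
234 [(394, [435, -235, 0], [141, 102, 60]), (397, [429, -241, -1], [151, 110, 65]), (400, [421, -243, 2], [140, 102, 64])]
```

```bash
python3 -m jog '10 0 0 -0.3 0 0 0;10 0 0 -0.8 0 0 0;10 0 0 -0.9 0 0 0.92;10 0 0 -0.9 0 0 0.92;10 0 0 -0.9 0 0 0.92;10 0 0 -0.9 0 0 0.92;10 0 0 -0.6 0 0 0;10 0 0 0 0 0 0;10 0.1 -0.5 0 0 0 0;10 0.2 -0.8 0 0 0 0;10 0.2 -0.8 0 0 0 0;10 0.2 -0.8 0 0 0 0;10 0.2 -0.8 0 0 0 0;10 0.2 -0.8 0 0 0 0;10 0.2 -0.8 0 0 0 0;10 0.2 -0.8 0 0 0 0;10 0.2 -0.8 0 0 0 0;10 0.2 -0.8 0 0 0 0;10 0 -0.8 0 0 0 0;10 0 0 0 0 0 0'; python3 -m jog '10 0 -0.3 0 0 0 0;10 0 0 0 0 0 0;10 0 0 0 0 0 0' >/dev/null; python3 st.py .54 .197 .12; python3 -c "
from caul import *
caul('top',.2,.35)"
```

```text
t: 8.25
position: [0.5338, 0.1794, 0.2841]
ee_rot: [[1.0, 0.013, -0.003], [0.013, -1.0, 0.004], [-0.003, -0.004, -1.0]]
contact_force: [-0.4, 0.1, -1.6]
grip_width: 0.0211
grasp_force: 41.0
t 8.55 pos [0.5357 0.1865 0.2853] yaw_y -89.83637873671962 zax [-0.0007 -0.0007 -1.    ] F [-0.2642 -0.2673 -1.0668] w 0.020915885688021205 g 41.08370499685407
units in tool axes [ 0.0892 -0.2123  3.306 ]
```

```bash
python3 -m jog '10 0.09 -0.21 0 0 0 0;10 0 0 0.8 0 0 0;10 0 0 0.8 0 0 0;10 0 0 0.8 0 0 0;10 0 0 0.8 0 0 0;10 0 0 0.4 0 0 0;10 0 0 0 0 0 0;10 0 0 0 0 0 0'>/dev/null; python3 st.py .54 .197 .041
python3 - <<'E'
from caul import *
caul("top",.105,.16);caul("side",.105,.16)
p=manip.capture("side");cv2.imwrite("pics/s3.png",cv2.resize(p["color"][200:440,130:400,::-1],None,fx=2.5,fy=2.5))
P=cloud(p);m=(abs(P[...,0]-.54)<.1)&(P[...,1]>.15)&(P[...,1]<.24)&(P[...,2]>.07)&(P[...,2]<.13)
c=p["color"].astype(int);m&=(c[...,0]-c[...,2]>25);q=P[m]
print("caul pts",len(q),np.percentile(q,[2,50,98],axis=0))
p=manip.capture("top");P=cloud(p)
for x in(.47,.50,.58,.62):
    m=(abs(P[...,0]-x)<.006)&(abs(P[...,1]-.23)<.06)&(P[...,2]>.034)&(P[...,2]<.05);print("board near edge",x,np.percentile(P[m][:,1],[1,3,5]))
m=(abs(P[...,0]-.54)<.027)&(P[...,1]>.15)&(P[...,1]<.2)&(P[...,2]>.034)&(P[...,2]<.05);print("shoe",len(P[m]),P[m][:,1].max() if m.any() else None)
E
```

```text
t 9.45 pos [0.5408 0.1981 0.1063] yaw_y -89.82048766151554 zax [ 0.0003  0.0005 -1.    ] F [ 0.7679 -0.4003 -1.0906] w 0.020738412910339028 g 41.033622049726546
units in tool axes [-0.017   0.0234  1.3063]
side 0.63 565 mean [0.4932 0.2018] rect [530.8 198.1] [148.6  24.8] dir deg 0.13482897949839412 z 0.1346319323096531
caul pts 373 [[0.4566 0.1878 0.0891]
 [0.4882 0.2073 0.1089]
 [0.62   0.2091 0.1294]]
board near edge 0.47 [0.251  0.2527 0.2529]
board near edge 0.5 [0.2586 0.2589 0.2597]Traceback (most recent call last):
  File "<stdin>", line 9, in <module>
    return _quantile_unchecked(
        a, q, axis, out, overwrite_input, method, keepdims, weights)
    return _ureduce(a,
                    func=_quantile_ureduce_func,
    ...<5 lines>...
                    overwrite_input=overwrite_input,
                    method=method)
    r = func(a, **kwargs)
    result = _quantile(arr,
                       quantiles=q,
    ...<2 lines>...
                       out=out,
                       weights=wgt)
    slices_having_nans = np.isnan(arr[-1, ...])
                                  ~~~^^^^^^^^^
IndexError: index -1 is out of bounds for axis 0 with size 0
```

View pics/s3.png

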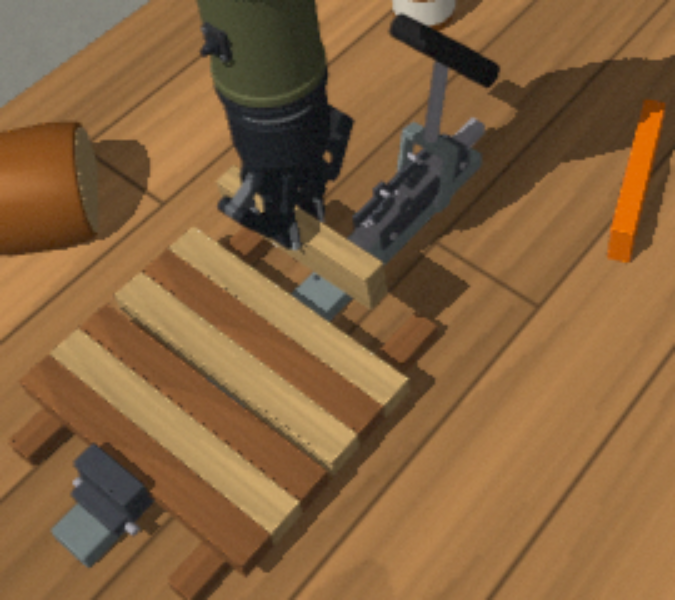

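The crop shows the caul held upright and square to the bar, between the shoe (behind it) and the board edge, with clearance on both sides. I'll lower it now.

```bash
python3 -m jog '10 0 0 0.4 0 0 0;10 0 0 0.3 0 0 0;10 0 0 0.2 0 0 0;10 0 0 0.2 0 0 0;10 0 0 0.1 0 0 0;10 0 0 0.06 0 0 0;10 0 0 0 0 0 0'; python3 st.py
```

```text
t: 10.45
position: [0.5403, 0.1978, 0.0427]
ee_rot: [[1.0, 0.003, -0.0], [0.003, -1.0, 0.0], [-0.0, -0.0, -1.0]]
contact_force: [0.5, -0.6, -1.5]
grip_width: 0.0214
grasp_force: 41.1
t 10.45 pos [0.5403 0.1978 0.0427] yaw_y -89.80662532790086 zax [-0.0001  0.     -1.    ] F [ 0.5017 -0.6276 -1.4556] w 0.021403045411783225 g 41.07902744784951
```

```bash
python3 -m jog '10 0 0 0.03 0 0 0;10 0 0 0 0 0 0' | grep -E "pos|cont"; python3 -m jog '10 0 0 0.02 0 0 0;10 0 0 0 0 0 0' | grep -E "pos|cont"
```

```text
position: [0.5404, 0.1978, 0.0416]
contact_force: [0.1, -0.8, -1.1]
position: [0.5405, 0.1978, 0.041]
contact_force: [-0.7, -1.0, 4.1]
```

```bash
python3 -m jog '40 0 0 0 0 0 0;40 0 0 0 0 0 0;40 0 0 0 0 0 0;40 0 0 -0.2 0 0 0;40 0 0 -0.4 0 0 0;40 0 0 -0.8 0 0 0;40 0 0 -0.9 0 0 0;40 0 0 -0.9 0 0 0;40 0 0 -0.9 0 0 0;40 0 0 -0.9 0 0 0;60 0 1 0 0 0 0;60 0 1 0 0 0 0;60 0 1 0 0 0 0;60 0 1 0 0 0 0;60 0 0 0 0 0 0'; python3 st.py
python3 - <<'E'
from caul import *
p=manip.capture("side");cv2.imwrite("pics/s4.png",cv2.resize(p["color"][200:440,130:400,::-1],None,fx=2.5,fy=2.5))
caul("side",.06,.08);caul("top",.055,.08)
P=cloud(p)
for f in("handle","lever_pivot"): print(f,[(round(a["p"],2),np.array(a["location"])) for a in manip.spot_point(f,p)[:1]])
E
```

```text
t: 12.35
position: [0.5405, -0.0114, 0.2907]
ee_rot: [[1.0, -0.008, -0.0], [-0.008, -1.0, -0.005], [-0.0, 0.005, -1.0]]
contact_force: [-0.1, 0.4, -0.4]
grip_width: 0.0601
grasp_force: 0.0
t 12.35 pos [ 0.5405 -0.0114  0.2907] yaw_y -90.47726171473813 zax [-0.0003 -0.0047 -1.    ] F [-0.0634  0.4011 -0.3802] w 0.06009947720408574 g 0.0
side 0.57 698 mean [0.536  0.1979] rect [539.4 195.9] [167.5  22.8] dir deg 0.21390278093122106 z 0.06875368860830433
top 0.79 482 mean [0.5361 0.1941] rect [539.4 195.3] [168.1  22.3] dir deg 179.38795814265282 z 0.06589830579738776
handle [(0.95, array([0.5424, 0.0022, 0.1763]))]
lever_pivot [(0.56, array([0.5449, 0.0406, 0.0119]))]
```

View pics/s4.png

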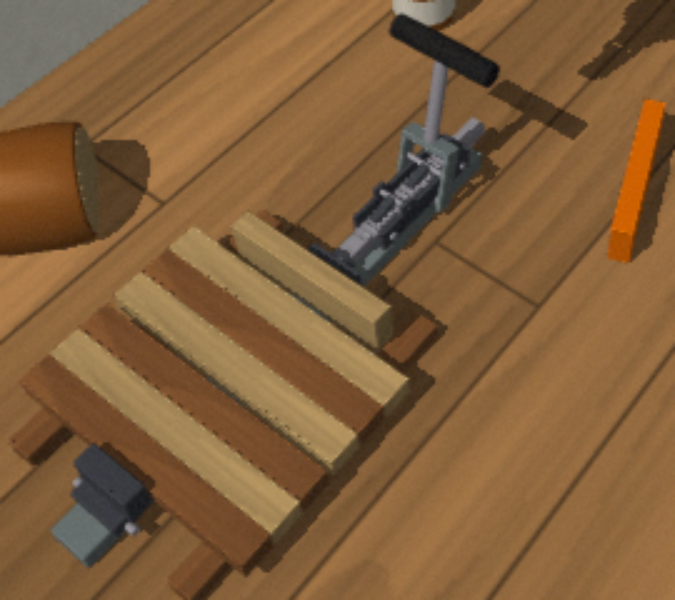

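The crop shows the caul standing on the bar and battens at crop (235,215)–(390,330), parallel to the board, with the shoe behind it at crop (340,260). The lever is still at rest. Next is the handle grasp.

```bash
python3 -m jog '60 0 -0.26 0.6 0 0 -0.1;60 0 0 0.8 0 0 0;60 0 0 0.7 0 0 0;60 0 0 0.4 0 0 0;60 0 0 0.2 0 0 0;60 0 0 0 0 0 0'; python3 st.py .540 .0018 .154
```

```text
t: 13.3
position: [0.5404, 0.0115, 0.1544]
ee_rot: [[1.0, 0.014, -0.002], [0.014, -1.0, 0.0], [-0.002, -0.0, -1.0]]
contact_force: [-0.3, 0.1, 0.1]
grip_width: 0.0601
grasp_force: 0.0
t 13.3 pos [0.5404 0.0115 0.1544] yaw_y -89.22404025047038 zax [-0.0021  0.0002 -1.    ] F [-0.3358  0.1237  0.1279] w 0.06008155425050902 g 0.0
units in tool axes [-0.0103  0.1939  0.0081]
```

```bash
python3 -m jog '60 0 0.19 0 0 0 0.14;60 0 0 0 0 0 0;60 0 0 0 0 0 0;12 0 0 0 0 0 0;12 0 0 0 0 0 0;12 0 0 0 0 0 0;12 0 0 0 0 0 0;12 0 0 0 0 0 0;12 0 0 0 0 0 0' 40
python3 - <<'E'
from h import *
p=manip.capture("side");P=cloud(p);cv2.imwrite("pics/s5.png",cv2.resize(p["color"][150:300,240:380,::-1],None,fx=4,fy=4))
E
```

```text
t: 14.2
position: [0.5411, 0.0012, 0.1557]
ee_rot: [[1.0, -0.0, 0.0], [-0.0, -1.0, -0.0], [0.0, 0.0, -1.0]]
contact_force: [-1.0, -0.8, 6.1]
grip_width: 0.0228
grasp_force: 39.2
```

View pics/s5.png

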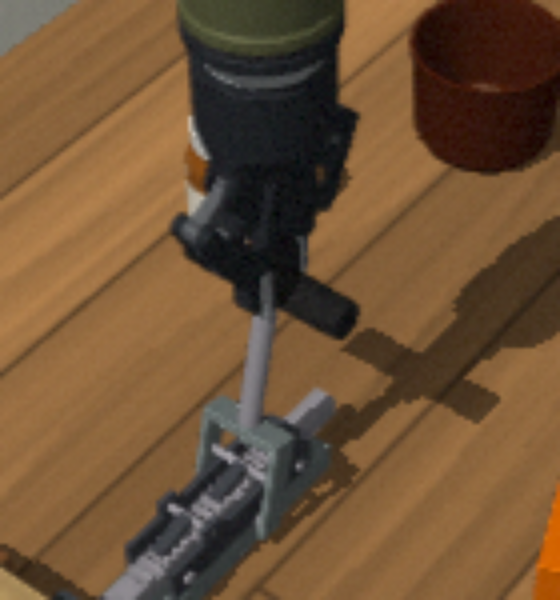

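The crop shows the fingers pinching the handle at its middle around crop (265,265), with the opening at 22.8 mm. First forward stroke next.

```bash
python3 -m jog '12 0 -0.19 -0.04 0 0 0;12 0 -0.2 -0.03 0 0 0;12 0 -0.2 -0.02 0 0 0;12 0 -0.2 -0.01 0 0 0;12 0 -0.2 0.01 0 0 0;12 0 -0.2 0.02 0 0 0;12 0 -0.19 0.03 0 0 0;12 0 -0.19 0.04 0 0 0;12 0 0 0 0 0 0'; python3 -m jog '12 0 -0.06 0.01 0 0 0;12 0 0 0 0 0 0'
```

```text
t: 15.15
position: [0.5412, 0.0794, 0.1552]
ee_rot: [[1.0, 0.001, 0.0], [0.001, -1.0, -0.002], [0.0, 0.002, -1.0]]
contact_force: [0.5, -3.4, 2.8]
grip_width: 0.0226
grasp_force: 42.8
t: 15.35
position: [0.5412, 0.0802, 0.155]
ee_rot: [[1.0, -0.002, 0.0], [-0.002, -1.0, -0.003], [0.0, 0.003, -1.0]]
contact_force: [-0.5, -7.7, 5.0]
grip_width: 0.0224
grasp_force: 43.0
```

```bash
python3 -m jog '12 0 -0.06 0 0 0 0;12 0 0 0 0 0 0'; python3 -m jog '12 0 0.2 -0.04 0 0 0;12 0 0.2 -0.04 0 0 0;12 0 0.2 -0.03 0 0 0;12 0 0.2 -0.02 0 0 0;12 0 0.2 -0.01 0 0 0;12 0 0.2 0.01 0 0 0;12 0 0.2 0.02 0 0 0;12 0 0.2 0.03 0 0 0;12 0 0.2 0.04 0 0 0;12 0 0 0.03 0 0 0;12 0 0 0 0 0 0'
```

```text
t: 15.55
position: [0.5412, 0.0812, 0.1549]
ee_rot: [[1.0, -0.003, -0.0], [-0.003, -1.0, -0.005], [-0.0, 0.005, -1.0]]
contact_force: [1.6, -11.5, 5.8]
grip_width: 0.0223
grasp_force: 43.0
t: 16.65
position: [0.5414, -0.0007, 0.158]
ee_rot: [[1.0, 0.002, 0.003], [0.002, -1.0, 0.004], [0.003, -0.004, -1.0]]
contact_force: [-7.5, 10.3, 24.1]
grip_width: 0.0224
grasp_force: 43.4
```

```bash
python3 -m jog '12 0 -0.06 -0.05 0 0 0;12 0 0 0 0 0 0' | grep -E "pos|cont"
cat > sc.py <<'E'
from caul import *
caul("side",.06,.08);caul("top",.055,.08)
p=manip.capture("side");P=cloud(p)
print("shoe",[(round(a["p"],2),np.array(a["location"])) for a in manip.spot_point("shoe",p)[:1]])
p=manip.capture("top");P=cloud(p)
print("shoe",[(round(a["p"],2),np.array(a["location"])) for a in manip.spot_point("shoe",p)[:1]])
for x in(.43,.47,.50,.58,.61,.65):
    m=(abs(P[...,0]-x)<.006)&(P[...,1]>.205)&(P[...,1]<.44);q=P[m]
    b=q[(q[:,2]>.034)&(q[:,2]<.05)&(q[:,1]>.2)]
    ys=np.sort(b[:,1]); d=np.diff(ys);i=np.argmax(d)
    print(x,"edges",ys[2],ys[-3],"largest gap",ys[i],d[i])
E
python3 sc.py
```

```text
position: [0.5413, 0.0004, 0.1584]
contact_force: [-0.1, 7.2, 6.6]
side 0.92 707 mean [0.5357 0.203 ] rect [539.8 201.8] [ 22.8 167.9] dir deg 0.056910292842843546 z 0.06889068890424044
top 0.25 111 mean [ 0.6849 -0.1609] rect [ 689.9 -164.8] [63.9 32.6] dir deg 74.65979152755402 z 0.06595114751707887
shoe [(0.57, array([0.5441, 0.1865, 0.0323]))]
shoe [(0.66, array([0.5425, 0.1891, 0.0352]))]
0.43 edges 0.2191505792748423 0.4131526112114557 largest gap 0.3135855886995705 0.006381167471304905
0.47 edges 0.21822427169170344 0.4141904844037695 largest gap 0.31314665954587845 0.006982815029649148
0.5 edges 0.21789659172106365 0.4138945035469917 largest gap 0.3116972523746368 0.007424724061205368
0.58 edges 0.21727100338067978 0.4142426032520054 largest gap 0.3121225026170831 0.008337991136325051
0.61 edges 0.21871730053311686 0.41385757655328065 largest gap 0.31039864354782065 0.009813007996577361
0.65 edges 0.21697414919194646 0.41353454466790984 largest gap 0.31210740103638734 0.00824734900500429
```

```bash
python3 -m jog '12 0 -0.24 -0.03 0 0 0;12 0 -0.2 -0.03 0 0 0;12 0 -0.2 -0.02 0 0 0;12 0 -0.2 0 0 0 0;12 0 0 0 0 0 0' | grep -E "pos|cont"; python3 -m jog '12 0 -0.2 0.01 0 0 0;12 0 -0.2 0.02 0 0 0;12 0 -0.2 0.04 0 0 0;12 0 -0.2 0.05 0 0 0;12 0 -0.08 0.01 0 0 0;12 0 0 0 0 0 0'| grep -E "pos|cont";  python3 -m jog '12 0 0.2 -0.04 0 0 0;12 0 0.2 -0.04 0 0 0;12 0 0.2 -0.03 0 0 0;12 0 0.2 -0.02 0 0 0;12 0 0.2 -0.01 0 0 0;12 0 0.2 0.01 0 0 0;12 0 0.2 0.02 0 0 0;12 0 0.2 0.03 0 0 0;12 0 0.15 0.03 0 0 0;12 0 0 0 0 0 0'| grep -E "pos|cont"; python3 sc.py
```

```text
position: [0.5412, 0.0386, 0.1623]
contact_force: [1.0, -3.7, 7.8]
position: [0.5411, 0.0803, 0.155]
contact_force: [0.9, -8.4, 3.7]
position: [0.5413, -0.0002, 0.1594]
contact_force: [-3.0, 9.1, 12.8]
side 0.58 733 mean [0.5363 0.2101] rect [540.3 208.8] [ 23.5 169.8] dir deg 179.4569086052973 z 0.06872785536588588
top 0.75 447 mean [0.5375 0.206 ] rect [539.6 206.6] [ 19.8 167.9] dir deg 179.80113901146728 z 0.06563987142508965
shoe [(0.6, array([0.5435, 0.1912, 0.0277]))]
shoe [(0.63, array([0.5439, 0.1973, 0.0317]))]
0.43 edges 0.22202910767240336 0.41411699657337836 largest gap 0.3143368074161181 0.005707837517460235
0.47 edges 0.22592535200345235 0.41314201983200904 largest gap 0.3135470816371463 0.006796415982930348
0.5 edges 0.2238011279009016 0.413775284902879 largest gap 0.3131985123943151 0.006663274038551492
0.58 edges 0.22587636925799226 0.4149195509697546 largest gap 0.31470950810385606 0.005139940381239438
0.61 edges 0.22404273644850278 0.41378665787441105 largest gap 0.3131650109616933 0.0075174851276292864
0.65 edges 0.21955560629338042 0.4124936250785066 largest gap 0.3144884285581498 0.00564419917050496
```

```bash
python3 -m jog '12 0 -0.27 -0.04 0 0 0;12 0 -0.2 -0.03 0 0 0;12 0 -0.2 -0.02 0 0 0;12 0 -0.2 0 0 0 0;12 0 0 0 0 0 0' | grep -E "pos|cont"; python3 -m jog '12 0 -0.2 0.01 0 0 0;12 0 -0.2 0.02 0 0 0;12 0 -0.2 0.04 0 0 0;12 0 -0.16 0.05 0 0 0;12 0 -0.08 0.01 0 0 0;12 0 0 0 0 0 0'| grep -E "pos|cont"; python3 -m jog '12 0 -0.04 0 0 0 0;12 0 0 0 0 0 0'| grep -E "pos|cont"
```

```text
position: [0.5412, 0.0388, 0.1629]
contact_force: [0.0, -3.7, 7.0]
position: [0.541, 0.0799, 0.1558]
contact_force: [1.3, -3.8, 3.6]
position: [0.5411, 0.0804, 0.1557]
contact_force: [1.9, -8.5, 3.1]
```

```bash
python3 -m jog '12 0 0.2 -0.04 0 0 0;12 0 0.2 -0.04 0 0 0;12 0 0.2 -0.03 0 0 0;12 0 0.2 -0.02 0 0 0;12 0 0.2 -0.01 0 0 0;12 0 0.2 0.01 0 0 0;12 0 0.2 0.02 0 0 0;12 0 0.2 0.03 0 0 0;12 0 0.15 0.03 0 0 0;12 0 0 0 0 0 0'| grep -E "pos|cont"; python3 sc.py
```

```text
position: [0.5412, -0.0002, 0.1597]
contact_force: [-1.7, 9.6, 12.6]
top 0.65 438 mean [0.5378 0.2131] rect [539.8 214. ] [166.7  20.1] dir deg 0.27365241457587786 z 0.06580614801840612
shoe []
shoe [(0.6, array([0.5429, 0.2034, 0.0352]))]
0.43 edges 0.2269958903202568 0.4158244257548897 largest gap 0.34079374306043986 0.0027317050536942444
0.47 edges 0.23105914530433777 0.4153168492913493 largest gap 0.2937991518921647 0.0026563371979371198
0.5 edges 0.23199390841875978 0.41435367236161014 largest gap 0.34324860088251097 0.0033202655414169557
0.58 edges 0.2308588603943151 0.41495732588721523 largest gap 0.20552718787218702 0.02533167252212809
0.61 edges 0.2319723146272377 0.4147099679422127 largest gap 0.2791206730028933 0.002822350474544044
0.65 edges 0.2270405692248497 0.4159631628139049 largest gap 0.2916841326049647 0.002579068689945452
```

```bash
python3 -m jog '12 0 -0.27 -0.04 0 0 0;12 0 -0.2 -0.03 0 0 0;12 0 -0.2 -0.02 0 0 0;12 0 -0.22 0 0 0 0;12 0 0 0 0 0 0;12 0 0 0 0 0 0' | grep -E "pos|cont"; python3 -m jog '12 0 -0.2 0.01 0 0 0;12 0 -0.2 0.02 0 0 0;12 0 0 0 0 0 0'| grep -E "pos|cont"; python3 -m jog '12 0 -0.2 0.04 0 0 0;12 0 -0.2 0.05 0 0 0;12 0 -0.06 0.01 0 0 0;12 0 0 0 0 0 0'| grep -E "pos|cont"
```

```text
position: [0.5411, 0.039, 0.1632]
contact_force: [0.9, -4.6, 7.1]
position: [0.541, 0.0589, 0.1612]
contact_force: [1.7, -5.5, 5.1]
position: [0.541, 0.0794, 0.1562]
contact_force: [1.1, -10.0, 8.5]
```

```bash
python3 -m jog '12 0 -0.04 0 0 0 0;12 0 0 0 0 0 0'| grep -E "pos|cont"; python3 -m jog '12 0 -0.04 0 0 0 0;12 0 0 0 0 0 0'| grep -E "pos|cont"; python3 -m jog '12 0 -0.04 0 0 0 0;12 0 0 0 0 0 0'| grep -E "pos|cont"
```

```text
position: [0.541, 0.08, 0.1561]
contact_force: [1.2, -11.8, 6.6]
position: [0.541, 0.0804, 0.156]
contact_force: [1.3, -17.1, 6.5]
position: [0.541, 0.0808, 0.1559]
contact_force: [1.7, -18.8, 6.8]
```

```bash
python3 -m jog '12 0 0.27 -0.04 0 0 0;12 0 0.2 -0.04 0 0 0;12 0 0.2 -0.03 0 0 0;12 0 0.2 -0.02 0 0 0;12 0 0.2 -0.01 0 0 0;12 0 0.2 0.01 0 0 0;12 0 0.2 0.02 0 0 0;12 0 0.2 0.03 0 0 0;12 0 0.2 0.03 0 0 0;12 0 0 0 0 0 0'| grep -E "pos|cont"; python3 sc.py; python3 -m jog '12 0 -0.27 -0.04 0 0 0;12 0 -0.2 -0.03 0 0 0;12 0 -0.2 -0.02 0 0 0;12 0 -0.23 0 0 0 0;12 0 0 0 0 0 0;12 0 0 0 0 0 0' | grep -E "pos|cont"
```

```text
position: [0.5412, -0.0003, 0.1598]
contact_force: [-0.1, 9.8, 10.6]
side 0.26 94 mean [0.532 0.029] rect [539.4  27. ] [22.7 53.9] dir deg 1.751435010971079 z 0.07633359864514339
top 0.74 497 mean [0.5371 0.2145] rect [540.  215.2] [ 22.4 169.5] dir deg 179.84437802588457 z 0.06578712036637491
shoe [(0.43, array([0.5439, 0.2027, 0.0281]))]
shoe [(0.7, array([0.5391, 0.0432, 0.0002]))]
0.43 edges 0.2271904667579114 0.41587245850050314 largest gap 0.33817452346690136 0.002888707604666918
0.47 edges 0.23077168246958887 0.4156759607083273 largest gap 0.2053993385267792 0.025372343942809683
0.5 edges 0.23157515105951193 0.4147504862447187 largest gap 0.2058143262476721 0.025760824811839833
0.58 edges 0.205126392770682 0.41535686190748217 largest gap 0.2058084795987817 0.025480910980473753
0.61 edges 0.23140459661532364 0.4144838658728044 largest gap 0.205835767731576 0.02549103752914747
0.65 edges 0.22771678452315508 0.41586451828480786 largest gap 0.3326054494002337 0.002846682039403081
position: [0.5412, 0.0374, 0.1643]
contact_force: [-1.6, -8.2, 13.8]
```

```bash
python3 -m jog '12 0 -0.07 0.02 0 0 0;12 0 0 0 0 0 0'|grep -E "pos|cont"; for i in 1 2 3 4 5; do python3 -m jog '12 0 0 0 0 0 0'| grep -E "pos|cont"; done
```

```text
position: [0.5412, 0.0398, 0.1642]
contact_force: [-4.5, -11.7, 22.6]
position: [0.5412, 0.0397, 0.1642]
contact_force: [-4.0, -12.1, 22.2]
position: [0.5412, 0.0396, 0.1642]
contact_force: [-3.1, -11.5, 22.2]
position: [0.5412, 0.0396, 0.1642]
contact_force: [-4.0, -11.8, 22.4]
position: [0.5412, 0.0396, 0.1642]
contact_force: [-4.4, -10.8, 21.7]
position: [0.5412, 0.0396, 0.1642]
contact_force: [-3.1, -10.6, 21.8]
```

```bash
for r in '0 -0.08' '-0.04 0' '-0.04 0' '-0.04 0.01' '-0.06 0.01' '-0.06 0.01'; do :; done; python3 -m jog '12 0 0 -0.08 0 0 0;12 0 0 0 0 0 0;12 0 0 0 0 0 0'|grep -E "pos|cont"; python3 -m jog '12 0 -0.03 0 0 0 0;12 0 0 0 0 0 0;12 0 0 0 0 0 0'|grep -E "pos|cont"; python3 -m jog '12 0 -0.04 0 0 0 0;12 0 0 0 0 0 0;12 0 0 0 0 0 0'|grep -E "pos|cont"; python3 -m jog '12 0 -0.04 0.01 0 0 0;12 0 0 0 0 0 0;12 0 0 0 0 0 0'|grep -E "pos|cont"; python3 -m jog '12 0 -0.06 0.01 0 0 0;12 0 0 0 0 0 0;12 0 0 0 0 0 0'|grep -E "pos|cont"
```

```text
position: [0.541, 0.0397, 0.1647]
contact_force: [5.9, -9.6, -8.5]
position: [0.541, 0.0407, 0.1647]
contact_force: [6.9, -11.0, -8.9]
position: [0.541, 0.0421, 0.1646]
contact_force: [6.6, -12.1, -7.4]
position: [0.541, 0.0435, 0.1646]
contact_force: [5.1, -13.7, -3.1]
position: [0.5411, 0.0464, 0.1647]
contact_force: [4.1, -13.9, 1.7]
```

```bash
python3 -m jog '12 0 -0.08 0.01 0 0 0;12 0 0 0 0 0 0;12 0 0 0 0 0 0'|grep -E "pos|cont"; python3 -m jog '12 0 -0.08 0.02 0 0 0;12 0 0 0 0 0 0;12 0 0 0 0 0 0'|grep -E "pos|cont"; python3 -m jog '12 0 0 0 0 0 0;12 0 0 0 0 0 0'|grep -E "pos|cont"
```

```text
position: [0.5412, 0.0508, 0.1648]
contact_force: [1.5, -13.9, 6.9]
position: [0.5411, 0.055, 0.1641]
contact_force: [1.1, -12.9, 9.4]
position: [0.5412, 0.055, 0.1641]
contact_force: [0.7, -13.6, 10.6]
```

Five readings put the held squeeze at about 40–45 N, which is in range, and another tooth would push it towards 80 N. I'll return the lever to its back stop and release.

```bash
python3 -m jog '12 0 0.2 -0.01 0 0 0;12 0 0.2 -0.01 0 0 0;12 0 0.2 0.01 0 0 0;12 0 0.2 0.02 0 0 0;12 0 0.2 0.03 0 0 0;12 0 0.2 0.03 0 0 0;12 0 0.1 0 0 0 0;12 0 0 0 0 0 0'| grep -E "pos|cont"; python3 -m jog '12 0 -0.04 -0.04 0 0 0;12 0 0 0 0 0 0;12 0 0 0 0 0 0'| grep -E "pos|cont"
```

```text
position: [0.5411, 0.0004, 0.16]
contact_force: [3.4, 9.7, -2.1]
position: [0.541, 0.0012, 0.1603]
contact_force: [7.6, 7.0, -15.9]
```

```bash
python3 -m jog '55 0 0 0.04 0 0 0;55 0 0 0 0 0 0;55 0 0 0 0 0 0;55 0 0 0 0 0 0;55 0 0 -0.3 0 0 0;55 0 0 -0.6 0 0 0;55 0 0 -0.9 0 0 0;55 0 0 -0.9 0 0 0;55 0 0.6 -0.5 0 0 0;55 0 0.8 0 0 0 0;55 0 0.8 0 0 0 0;55 0 0.8 0 0 0 0;55 0 0 0 0 0 0'
python3 - <<'E'
from caul import *
p=manip.capture("side");cv2.imwrite("pics/s6.png",cv2.resize(p["color"][200:440,130:400,::-1],None,fx=2.5,fy=2.5))
print("handle",[(round(a["p"],2),np.array(a["location"])) for a in manip.spot_point("handle",p)[:1]])
E
python3 sc.py
```

```text
t: 31.75
position: [0.5396, -0.1583, 0.32]
ee_rot: [[1.0, -0.01, -0.001], [-0.01, -1.0, -0.004], [-0.001, 0.004, -1.0]]
contact_force: [-0.6, 1.2, 0.1]
grip_width: 0.055
grasp_force: 0.0
handle [(0.73, array([0.5425, 0.0019, 0.1738]))]
side 0.86 747 mean [0.5356 0.2175] rect [540.2 216.1] [169.   23.2] dir deg 0.01783683634590716 z 0.06890088550149831
top 0.63 470 mean [0.538  0.2138] rect [539.5 214.3] [168.6  20.1] dir deg 0.3125255921249277 z 0.06576630928365967
shoe [(0.51, array([0.5426, 0.2014, 0.0323]))]
shoe [(0.55, array([0.5431, 0.2061, 0.0331]))]
0.43 edges 0.22721515879967513 0.4153713995544205 largest gap 0.3810328471162533 0.002493387451043161
0.47 edges 0.2305073998019958 0.41506125862337373 largest gap 0.20544016180316466 0.024925876726975965
0.5 edges 0.23215368618502213 0.4150395407720513 largest gap 0.28926660087578276 0.0029713055563316826
0.58 edges 0.20538477415902734 0.41534934235757187 largest gap 0.20543286322674073 0.024943389556929457
0.61 edges 0.23246785678233217 0.41644705600133813 largest gap 0.20504742849304045 0.02705211280613895
0.65 edges 0.22778468822211484 0.4143216907693886 largest gap 0.28313691611665515 0.0026840738884843507
```

View pics/s6.png

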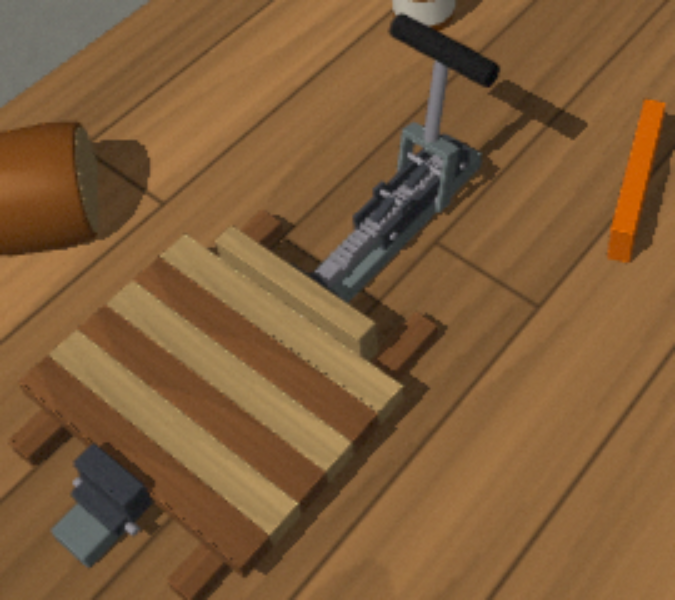

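The crop shows the joint shut from end to end (no dark line between crop (105,290) and (320,475)). The caul is upright against the board, and the lever is at rest and free. I'll hand it in.

```bash
python3 -c "
from plant import manip
print(manip.finish_job())"
```

```text
the job is handed in; nothing more can be done
None
```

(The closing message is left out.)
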